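# Set out a slide-washing station

### The arm

A 7-joint arm with a two-finger parallel gripper is mounted at the origin on a cart in front of the work surface, level with it; the furniture and walls round the work are solid. World frame = base frame: x ahead of the robot, y to its left, z up, the work surface at z = 0. Lengths are in m, angles in rad, forces in N, time in s.
With the tool pointing down it reaches from about 0.35 to 0.9 m from the base axis. Payload 19.9 kg.
Tool frame: the origin (TCP) lies at the centre of the arm's flange, where the gripper is bolted on; the fingertips stand manip.tcp_to_tips ahead of it and the grasp point (between the pads) lies 180 mm ahead of it (manip.tcp_to_tips is the distance from the TCP to the fingertips, in m); z points along the fingers, y is the line along which they close (so a half turn about z gives the same grasp; the last joint's range is limited). The gripper opens to 94 mm and grips with 3 to 60 N. Pads are 16 mm wide; open, the fingers measure 119 mm over their backs; the gripper's body (75 mm by 177 mm) begins 78 mm behind the grasp point.
Start: joints at [1.286, 0.417, -0.01, 1.614, 0.005, 1.111, -0.053], TCP at [0.15, -0.607, 0.405] pointing down, gripper open.
Joint ranges: [-2.81, 2.81], [-0.39, 2.02], [-1.27, 1.25], [0.06, 2.57], [-1.19, 4.33], [0.19, 2], [-2.82, 2.82]. Speed limits (rad/s): [1.89, 1.89, 2.39, 2.39, 3.01, 3.01, 3.01].

### API

Orientations are given as [roll, pitch, yaw] about the fixed x, y, z axes, in that order (R = Rz(yaw) Ry(pitch) Rx(roll)).
In Python, from bench import manip, grab_frame, ticket gives the robot as it stands. The module is installed in compiled form; this text tells all that it offers.
- The arm moves only by the tool send_rows, never from a script. Its argument "targets" is a list of rows, each a list of 2 entries, a list of its own where there are three numbers: the shift along the tool's x, y, z normalised to -1 to 1, where 1 is 0.025 m, then the turn, a rotation vector about the tool's x, y, z normalised to -1 to 1, where 1 is 0.1 rad. A call has exactly 8 rows; each row shifts and turns the commanded pose from where the row before left it, along the tool's axes as they then stand; what a row does not reach is not made up. A row lasts 1/12 s, in which the tool goes at most 41.7 mm and 7.16 degrees, less where a joint would pass 70% of its speed; a pose out of reach is approached as far as the arm can. A call with a number of a shift or a turn outside -1 to 1 is refused whole. A call with a gripper value outside its range is refused whole. "gripper" is the opening, from -1 (shut) to 1 (fully open), so that 0 is half open, set as the call begins (left out, the last holds). The fingers move at their own pace and stop on an object; the grip force is fixed at half the most. Time passes only in rows, so rows that do not move let the fingers close, or fill a call up. It gives the time, the measured TCP pose, the force, the opening and the grip force at its end, in the units of the state.
- manip.sense(): the state, without advancing time (a new reading comes with each control period).
- grab_frame(name): name is "side" or "top"; returns a dict with "color" (400x640x3 uint8, red, green, blue), "fx", "fy", "cx", "cy" (pixels), "cam_to_world" (4x4, takes a point from camera to world coordinates). Camera axes: x right, y down, z forward; pixel columns grow to the right and rows downward; lengths in m; the calibration is good to about 2 mm. A picture is of the moment at which its call begins. There is no depth.
- ticket.hand_in(): hands the job in; it is judged then, once.
The state is a dict: "time_s": time; "joints": joint angles; "dq": joint speeds; "effort": joint torques, N m; "eef_pos": TCP position; "ee_rot": TCP orientation; "contact_force": force on the tool from outside, world axes, zero at the start; "ft_torque": the same for the moment, N m; "width": opening from 0.0 (shut) to 1.0 (fully open); "grip_force": force on a finger pad.
Only numpy, scipy, OpenCV 4.12 (cv2) and the standard library are available. Lean on these libraries where they do the work, as an engineer would, in place of code of your own. Each camera call takes 0.05 s, during which the arm holds its last target. There are 200 camera calls.

### The job

Set out a slide-washing station at the front of the bench, round the green tube rack and the culture dish that are fixed there: stand the sample cup on the middle of the dish, lay the slide box behind the rack (on the far side from you), parallel to it and centred on it, and stand the beaker off the end of the rack that is towards the dish, in line with the rack. Stand the shorter of the two white bottles that are within reach in line with the slide box, off its end on the dish's side, so that it comes behind the beaker. Leave clear gaps of about 45 mm between rack and slide box, rack and beaker, and slide box and bottle, everything upright on its base, and leave the other bottles where they are.

Things in the scene. Friction and masses are not known exactly. Their poses are not given: they have to be found in the camera images.
- tube_rack: Green microtube rack with capped tubes in it, fixed at the front of the bench (a second one, at the back by the wall, is scenery): a block 60 x 130 mm, 28 mm high (43 mm to the top of the tubes). Origin: centre of its underside. Its y axis runs along its length, +-65 mm to its ends; its x axis points to its back, away from the robot (back face at x = +29 mm, front face at -31 mm). It may be turned by up to 8 degrees.
- dish: Round flat culture dish with its lid on, 94 mm across, 16 mm high, fixed to the bench, flat on top. Origin: centre of its underside. It stands to the left or to the right of the rack.
- slide_box: Small closed slide box, dark blue with a white lid, 37 x 84 x 32 mm, 0.09 kg, lying flat; the lid does not move. Origin: centre of its underside; x axis across its 37 mm width (take it here), y axis along its 84 mm length, z up. Either end may point either way.
- beaker: Small clear empty beaker, 52 mm across, 66 mm high, 0.05 kg, open at the top. Origin: centre of its underside, z up.
- sample_cup: Closed white sample cup with a screw lid, 58 mm high, 0.045 kg; the body is 52 mm across at the most and the lid (the top 12 mm) 56 mm across. Origin: centre of its underside, z up.
- short_bottle: The shorter white bottle: 62 mm across, 146 mm high, 0.3 kg, with straight sides up to about 110 mm and a 34 mm wide cap. Origin: centre of its underside, z up.
- tall_bottle: The taller white bottle, a bystander: 68 mm across, 176 mm high. Origin: centre of its underside. Leave it alone.
- brown_bottle: Brown bottle, a bystander: 56 mm across, 126 mm high. Origin: centre of its underside. Leave it alone.
Things that resemble listed ones, but are neither listed nor needed, are in the scene too. Of the things like the sample_cup, leave any that is orange; of the rest the larger one is meant. There is more than one size of the beaker; the job needs the smaller.

How it is judged:
At the end, for the whole second after the job is handed in: Cup upright on the dish, within 15 mm of its middle; slide box behind the rack, parallel within 0.2 rad; beaker and shorter bottle off the dish-side ends of rack and slide box; gaps 45 +-15 mm; in line within 15 mm; upright, at rest, released; other bottles moved < 20 mm, upright (horizontal distance between sample_cup and dish below 0.015 m and height (world z) of sample_cup between 0.011 and 0.021 m and angle between each of sample_cup, slide_box, beaker, short_bottle's own z axis and vertical below 0.12 rad and linear speed of each of sample_cup, slide_box, beaker, short_bottle below 0.02 m/s and angular speed of each of sample_cup, slide_box, beaker, short_bottle below 0.2 rad/s and x of slide_box in the frame of tube_rack between 0.0775 and 0.1075 m and y of slide_box in the frame of tube_rack between -0.015 and 0.015 m and angle between the y axis of slide_box and the y axis of tube_rack, either way round below 0.2 rad and height (world z) of slide_box between -0.006 and 0.006 m and x of beaker in the frame of tube_rack between -0.015 and 0.015 m and (y of beaker in the frame of tube_rack between 0.121 and 0.151 m or y of beaker in the frame of tube_rack between -0.151 and -0.121 m) and (y of each of dish, beaker in the frame of tube_rack above 0 m or y of each of dish, beaker in the frame of tube_rack below 0 m) and height (world z) of beaker between -0.006 and 0.006 m and x of short_bottle in the frame of slide_box between -0.015 and 0.015 m and (y of short_bottle in the frame of slide_box between 0.103 and 0.133 m or y of short_bottle in the frame of slide_box between -0.133 and -0.103 m) and (y of each of dish, short_bottle in the frame of tube_rack above 0 m or y of each of dish, short_bottle in the frame of tube_rack below 0 m) and height (world z) of short_bottle between -0.006 and 0.006 m); the robot touches nothing.
It fails at once if taller white bottle disturbed (distance of tall_bottle from where it was at the start of the episode above 0.02 m or angle between tall_bottle's own z axis and vertical above 0.3 rad).
It fails at once if brown bottle disturbed (distance of brown_bottle from where it was at the start of the episode above 0.02 m or angle between brown_bottle's own z axis and vertical above 0.3 rad).
It also fails if it takes over 125 s, if anything falls off the work surface, if the arm or the gripper's body presses on something with over 40 N, if the wrist force passes 120 N, or if a joint passes its speed limit or range.

## Working session

There is one attempt and no reset: what is moved stays moved. The work goes in short steps, Python scripts to look and compute and a tool call to move; the robot and the scene stay as the last step left them, time stands still between calls to the robot, and variables do not carry over. Pictures are saved under pics/ and viewed, at most 14 in all, crops included, and the job is handed in when it is done.

Besides the shell and the picture viewer there is one more tool, called after "Request:" as name(argument=value, ...) on one line, values as JSON. send_rows: Moves the arm, as the interface text tells. Scaled input: -1 to 1 covers 0.025 m each way for a shift and 0.1 rad each way for a turn. Its arguments: {"type":"object","properties":{"targets":{"type":"array"},"gripper":{"type":"number"}},"required":["targets"]}

```bash
mkdir -p pics
cat > h.py <<'E'
from bench import manip, grab_frame, ticket
import numpy as np, cv2, pickle
def snap(n,name):
    f=grab_frame(n); cv2.imwrite(f'pics/{name}.png',f['color'][:,:,::-1]); pickle.dump(f,open(f'pics/{name}.pkl','wb')); return f
def crop(name,x0,y0,x1,y1,s):
    im=cv2.imread(f'pics/{name}.png')[y0:y1,x0:x1]; cv2.imwrite(f'pics/{name}_c{x0}.png',cv2.resize(im,None,fx=s,fy=s,interpolation=cv2.INTER_CUBIC))
def px(f,u,v,z=0.):
    T=f['cam_to_world']; d=T[:3,:3]@np.array([(u-f['cx'])/f['fx'],(v-f['cy'])/f['fy'],1]); o=T[:3,3]
    return o+d*(z-o[2])/d[2]
def proj(f,p):
    T=f['cam_to_world']; c=T[:3,:3].T@(np.array(p)-T[:3,3]); return c[0]/c[2]*f['fx']+f['cx'],c[1]/c[2]*f['fy']+f['cy']
def load(name): return pickle.load(open(f'pics/{name}.pkl','rb'))
E
python3 - <<'E'
from h import *
for n in ('top','side'):
    f=snap(n,n+'0'); print(n,f['fx'],f['cx'],f['cy'],np.round(f['cam_to_world'],3))
print(manip.tcp_to_tips, {k:np.round(v,3) for k,v in manip.sense().items()})
E
```

```text
top 508.9121908015711 322.60114949914265 199.29878195611536 [[ 0.254 -0.909  0.33  -0.094]
 [-0.967 -0.237  0.093 -0.096]
 [-0.007 -0.342 -0.94   1.61 ]
 [ 0.     0.     0.     1.   ]]
side 497.5915711343166 323.320390634488 196.9164609022321 [[ 0.977 -0.119  0.178  0.089]
 [-0.214 -0.586  0.782 -1.458]
 [ 0.012 -0.802 -0.598  1.191]
 [ 0.     0.     0.     1.   ]]
0.1992 {'time_s': np.float64(0.1), 'joints': array([ 1.287,  0.418, -0.01 ,  1.614,  0.005,  1.111, -0.053]), 'dq': array([-0.001, -0.001, -0.   , -0.002,  0.   ,  0.002, -0.001]), 'effort': array([ 1.0000e-03, -8.5259e+01,  6.4000e-01, -4.2670e+01, -4.9000e-02,
        1.6000e-02,  0.0000e+00]), 'eef_pos': array([ 0.15 , -0.607,  0.404]), 'ee_rot': array([-3.14 ,  0.   ,  0.243]), 'contact_force': array([-0.371,  0.174, -0.028]), 'ft_torque': array([-0.028, -0.019, -0.01 ]), 'grip_force': np.float64(0.0), 'width': np.float64(1.004)}
```

View pics/top0.png

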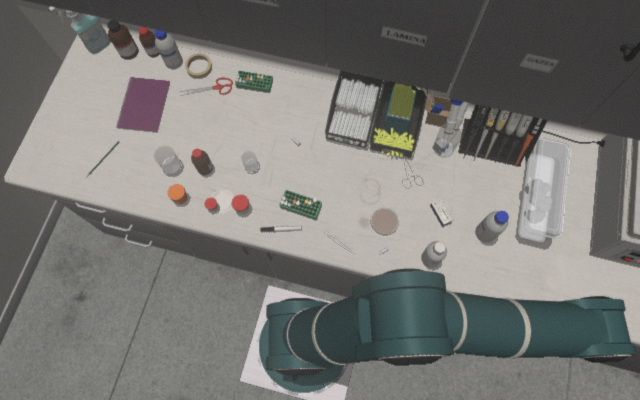

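View pics/side0.png

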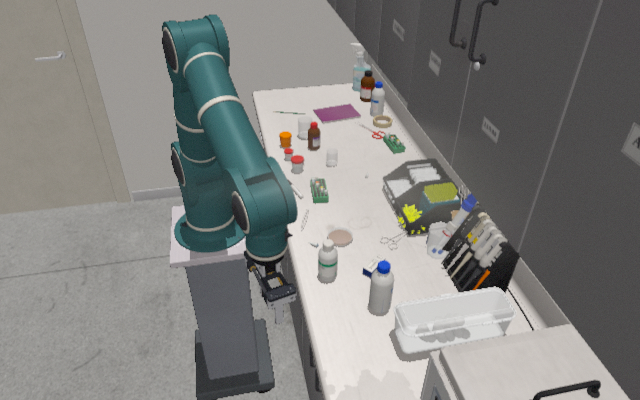

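Run:
```python
from h import *
crop('top0',150,140,350,260,4); crop('top0',340,160,540,280,4)
```

```text
(no output)
```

View pics/top0_c150.png

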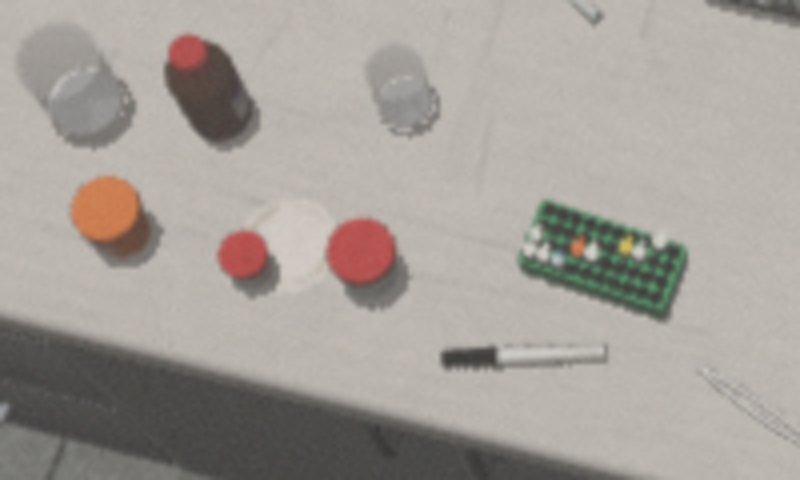

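View pics/top0_c340.png

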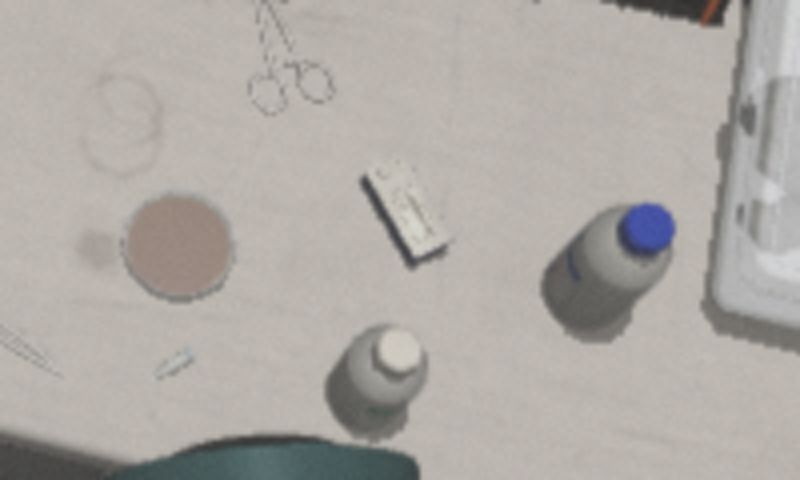

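Run:
```python
from h import *
f=load('top0'); g=load('side0')
A=lambda x,y,z:px(f,150+(x-1.5)/4,140+(y-1.5)/4,z)[:2]
B=lambda x,y,z:px(f,340+(x-1.5)/4,160+(y-1.5)/4,z)[:2]
def show(n,p,z): print(n,np.round(p,4),'side',np.round(proj(g,[*p,z]),1))
R=np.array([A(543,203,.028),A(687,247,.028),A(666,308,.028),A(520,262,.028)])
print(R.round(3)); show('rack',R.mean(0),.028)
def rect(P):
    a=(P[1]-P[0]+P[2]-P[3])/2; b=(P[0]-P[3]+P[1]-P[2])/2; print('lens',np.linalg.norm(a),np.linalg.norm(b),'dirs deg',np.degrees([np.arctan2(*a[::-1]),np.arctan2(*b[::-1])]))
rect(R)
S=np.array([B(365,178,.032),B(400,156,.032),B(452,238,.032),B(413,258,.032)])
print(S.round(3)); show('box',S.mean(0),.032); rect(S)
show('dish',B(179,246,.016),.016)
show('sb cap',B(400,352,.146),.146); show('tb cap',B(648,229,.176),.176)
show('beaker top',A(397,72,.066),.066); show('beaker base',A(408,107,0),0)
show('cup',A(362,251,.058),.058); show('brown',A(188,52,.126),.126)
for n,p in (('sb',B(400,352,.146)),('tb',B(648,229,.176)),):
    print(n,'base px', np.array(proj(f,[*p,0]))-[340,160])
crop('side0',250,110,410,320,2.85)
```

```text
[[0.46  0.189]
 [0.453 0.063]
 [0.397 0.066]
 [0.406 0.192]]
rack [0.4291 0.1274] side [318.  187.7]
lens 0.1265942777796905 0.05527978982382133 dirs deg [-93.52997446  -3.60196474]
[[ 0.533 -0.288]
 [ 0.559 -0.312]
 [ 0.5   -0.366]
 [ 0.475 -0.338]]
box [ 0.5167 -0.3262] side [371.9 261.7]
lens 0.0363768207491447 0.07821990444163396 dirs deg [-45.54931938  41.4612815 ]
dish [ 0.4427 -0.1536] side [337.8 234.8]
sb cap [ 0.3599 -0.3243] side [326.3 242.1]
tb cap [ 0.489  -0.4799] side [381.6 263.6]
beaker top [0.5288 0.332 ] side [330.9 150.9]
beaker base [0.5262 0.3311] side [330.1 163.9]
cup [0.3729 0.3136] side [296.1 158.5]
brown [0.4792 0.4836] side [312.7 123.1]
sb base px [90.13530992 99.0881367 ]
tb base px [144.23391242  73.50821587]
```

View pics/side0_c250.png

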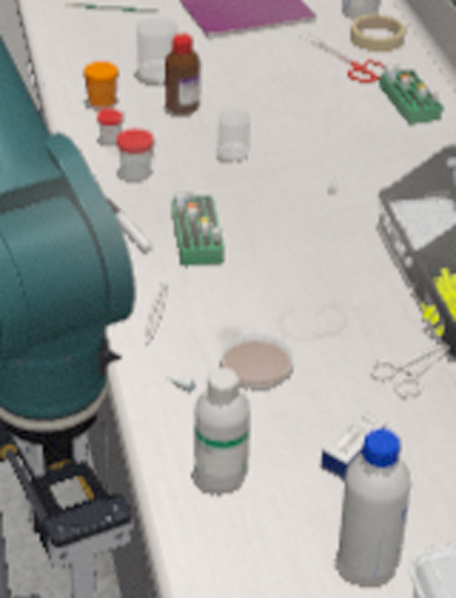

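```bash
cat >> h.py <<'E'
from scipy.spatial.transform import Rotation as Rn
def plan(*way,yaw=None):
    """ways: (x,y,z) successive TCP points; prints tool turn then shifts per row of 8, in units"""
    s=manip.sense(); p=np.array(s['eef_pos']); e=np.array(s['ee_rot']); y0=e[2]
    yaw=y0 if yaw is None else yaw
    Rt=Rn.from_euler('xyz',[np.pi,0,yaw]); R0=Rn.from_euler('xyz',e)
    rv=(R0.inv()*Rt).as_rotvec(); print('t',round(s['time_s'],1),'pos',p.round(4),'rot',e.round(3),'w',round(s['width'],3),'F',np.round(s['contact_force'],1))
    n=max(1,int(np.ceil(abs(rv).max()/.8))); print('turn calls',n,'per row',(rv/.1/8/n).round(3))
    for w in way:
        d=Rt.inv().apply(np.array(w)-p)/.025; n=max(1,int(np.ceil(abs(d).max()/8/.95)))
        print('->',w,'calls',n,'per row',(d/8/n).round(3)); p=np.array(w)
E
python3 - <<'E'
from h import *
plan((.517,-.326,.405),(.517,-.326,.197),yaw=.755)
E
```

```text
t 0.1 pos [ 0.1502 -0.6066  0.4041] rot [-3.14   0.     0.243] w 1.004 F [-0.4  0.2 -0. ]
turn calls 1 per row [-0.001 -0.    -0.64 ]
-> (0.517, -0.326, 0.405) calls 3 per row [ 0.766  0.078 -0.002]
-> (0.517, -0.326, 0.197) calls 2 per row [ 0.   -0.    0.52]
```

Request:
send_rows(targets=[[[0, 0, 0], [0, 0, -0.64]], [[0, 0, 0], [0, 0, -0.64]], [[0, 0, 0], [0, 0, -0.64]], [[0, 0, 0], [0, 0, -0.64]], [[0, 0, 0], [0, 0, -0.64]], [[0, 0, 0], [0, 0, -0.64]], [[0, 0, 0], [0, 0, -0.64]], [[0, 0, 0], [0, 0, -0.64]]], gripper=1)

```text
time_s: 0.77
eef_pos: [0.1502, -0.6066, 0.4043]
ee_rot: [-3.141, -0.0, 0.758]
contact_force: [0.2, -0.4, 0.6]
width: 1.002
grip_force: 0.0
```

Request:
send_rows(targets=[[[0.77, 0.08, 0], [0, 0, 0]], [[0.77, 0.08, 0], [0, 0, 0]], [[0.77, 0.08, 0], [0, 0, 0]], [[0.77, 0.08, 0], [0, 0, 0]], [[0.77, 0.08, 0], [0, 0, 0]], [[0.77, 0.08, 0], [0, 0, 0]], [[0.77, 0.08, 0], [0, 0, 0]], [[0.77, 0.08, 0], [0, 0, 0]]])

```text
time_s: 1.43
eef_pos: [0.2741, -0.5121, 0.4044]
ee_rot: [-3.141, -0.0, 0.755]
contact_force: [0.6, -0.7, 0.2]
width: 1.004
grip_force: 0.0
```

Request:
send_rows(targets=[[[0.77, 0.08, 0], [0, 0, 0]], [[0.77, 0.08, 0], [0, 0, 0]], [[0.77, 0.08, 0], [0, 0, 0]], [[0.77, 0.08, 0], [0, 0, 0]], [[0.77, 0.08, 0], [0, 0, 0]], [[0.77, 0.08, 0], [0, 0, 0]], [[0.77, 0.08, 0], [0, 0, 0]], [[0.77, 0.08, 0], [0, 0, 0]]])

```text
time_s: 2.1
eef_pos: [0.3972, -0.4182, 0.4044]
ee_rot: [-3.141, 0.0, 0.755]
contact_force: [-0.2, -0.2, -0.4]
width: 1.001
grip_force: 0.0
```

Request:
send_rows(targets=[[[0.77, 0.08, 0], [0, 0, 0]], [[0.77, 0.08, 0], [0, 0, 0]], [[0.77, 0.08, 0], [0, 0, 0]], [[0.77, 0.08, 0], [0, 0, 0]], [[0.77, 0.08, 0], [0, 0, 0]], [[0.77, 0.08, 0], [0, 0, 0]], [[0.77, 0.08, 0], [0, 0, 0]], [[0.77, 0.08, 0], [0, 0, 0]]])

```text
time_s: 2.77
eef_pos: [0.5203, -0.3244, 0.4043]
ee_rot: [-3.141, 0.0, 0.755]
contact_force: [-0.8, -0.4, 0.6]
width: 1.0
grip_force: 0.0
```

Run:
```python
from h import *
plan((.517,-.326,.26),(.517,-.326,.197),yaw=.755); print(manip.sense()['joints'])
snap('side','side1'); crop('side1',270,130,470,330,3)
```

```text
t 2.8 pos [ 0.5203 -0.3244  0.4043] rot [-3.141  0.     0.755] w 1.0 F [-0.8 -0.4  0.6]
turn calls 1 per row [-0.001  0.    -0.   ]
-> (0.517, -0.326, 0.26) calls 1 per row [-0.017 -0.006  0.722]
-> (0.517, -0.326, 0.197) calls 1 per row [ 0.    -0.     0.315]
[ 0.72763934  0.41191009 -0.28961626  1.63696033  0.1277356   1.11209652
 -0.41189623]
```

View pics/side1_c270.png

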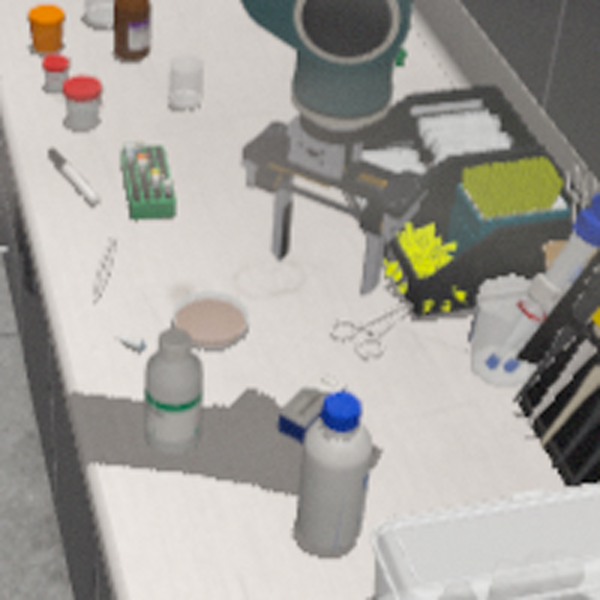

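Request:
send_rows(targets=[[[-0.017, 0, 0.6], [0, 0, 0]], [[-0.017, 0, 0.6], [0, 0, 0]], [[-0.017, 0, 0.6], [0, 0, 0]], [[-0.017, 0, 0.6], [0, 0, 0]], [[-0.017, 0, 0.6], [0, 0, 0]], [[-0.017, 0, 0.6], [0, 0, 0]], [[-0.017, 0, 0.6], [0, 0, 0]], [[-0.017, 0, 0.6], [0, 0, 0]]])

```text
time_s: 3.48
eef_pos: [0.5169, -0.3275, 0.2836]
ee_rot: [-3.141, 0.0, 0.755]
contact_force: [0.3, -0.2, 0.2]
width: 0.998
grip_force: 0.0
```

Request:
send_rows(targets=[[[0, 0, 0.4], [0, 0, 0]], [[0, 0, 0.4], [0, 0, 0]], [[0, 0, 0.4], [0, 0, 0]], [[0, 0, 0.4], [0, 0, 0]], [[0, 0, 0.4], [0, 0, 0]], [[0, 0, 0.4], [0, 0, 0]], [[0, 0, 0.4], [0, 0, 0]], [[0, 0, 0.38], [0, 0, 0]]])

```text
time_s: 4.15
eef_pos: [0.5172, -0.3274, 0.2041]
ee_rot: [-3.142, -0.0, 0.755]
contact_force: [0.2, 0.9, 0.1]
width: 1.001
grip_force: 0.0
```

Request:
send_rows(targets=[[[0, 0, 0], [0, 0, 0]], [[0, 0, 0], [0, 0, 0]], [[0, 0, 0], [0, 0, 0]], [[0, 0, 0], [0, 0, 0]], [[0, 0, 0], [0, 0, 0]], [[0, 0, 0], [0, 0, 0]], [[0, 0, 0], [0, 0, 0]], [[0, 0, 0], [0, 0, 0]]], gripper=-1)

```text
time_s: 4.82
eef_pos: [0.5172, -0.3275, 0.2053]
ee_rot: [3.141, -0.0, 0.755]
contact_force: [-0.0, -0.2, 0.3]
width: 0.469
grip_force: 0.0
```

Request:
send_rows(targets=[[[0, 0, 0], [0, 0, 0]], [[0, 0, 0], [0, 0, 0]], [[0, 0, 0], [0, 0, 0]], [[0, 0, 0], [0, 0, 0]], [[0, 0, 0], [0, 0, 0]], [[0, 0, 0], [0, 0, 0]], [[0, 0, 0], [0, 0, 0]], [[0, 0, 0], [0, 0, 0]]])

```text
time_s: 5.48
eef_pos: [0.5172, -0.3275, 0.2052]
ee_rot: [3.141, -0.0, 0.755]
contact_force: [0.4, 0.2, 3.6]
width: 0.383
grip_force: 29.8
```

Request:
send_rows(targets=[[[0, 0, -0.6], [0, 0, 0]], [[0, 0, -0.6], [0, 0, 0]], [[0, 0, -0.6], [0, 0, 0]], [[0, 0, -0.6], [0, 0, 0]], [[0, 0, -0.6], [0, 0, 0]], [[0, 0, -0.6], [0, 0, 0]], [[0, 0, -0.6], [0, 0, 0]], [[0, 0, -0.6], [0, 0, 0]]])

```text
time_s: 6.15
eef_pos: [0.517, -0.3273, 0.3255]
ee_rot: [-3.141, 0.0, 0.755]
contact_force: [0.8, 0.4, -0.7]
width: 0.38
grip_force: 29.8
```

Run:
```python
from h import *
plan((.522,.121,.325),(.522,.121,.206),yaw=1.51)
snap('side','side2'); crop('side2',270,200,420,320,4)
```

```text
t 6.2 pos [ 0.517  -0.3273  0.3255] rot [-3.141  0.     0.755] w 0.38 F [ 0.8  0.4 -0.7]
turn calls 1 per row [-0.001 -0.    -0.944]
-> (0.522, 0.121, 0.325) calls 3 per row [ 0.746 -0.037  0.001]
-> (0.522, 0.121, 0.206) calls 1 per row [ 0.    -0.     0.595]
```

View pics/side2_c270.png

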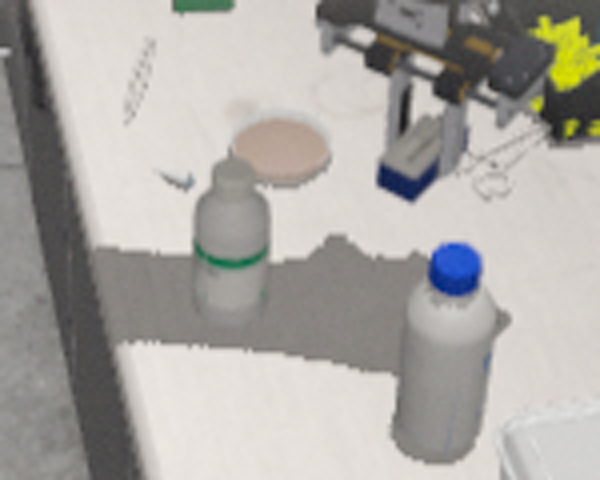

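Request:
send_rows(targets=[[[0, 0, 0], [0, 0, -0.944]], [[0, 0, 0], [0, 0, -0.944]], [[0, 0, 0], [0, 0, -0.944]], [[0, 0, 0], [0, 0, -0.944]], [[0, 0, 0], [0, 0, -0.944]], [[0, 0, 0], [0, 0, -0.944]], [[0, 0, 0], [0, 0, -0.944]], [[0, 0, 0], [0, 0, -0.944]]])

```text
time_s: 6.87
eef_pos: [0.517, -0.3273, 0.3244]
ee_rot: [-3.141, -0.001, 1.515]
contact_force: [-0.9, -0.1, -0.6]
width: 0.385
grip_force: 29.8
```

Request:
send_rows(targets=[[[0.746, -0.037, 0], [0, 0, 0]], [[0.746, -0.037, 0], [0, 0, 0]], [[0.746, -0.037, 0], [0, 0, 0]], [[0.746, -0.037, 0], [0, 0, 0]], [[0.746, -0.037, 0], [0, 0, 0]], [[0.746, -0.037, 0], [0, 0, 0]], [[0.746, -0.037, 0], [0, 0, 0]], [[0.746, -0.037, 0], [0, 0, 0]]])

```text
time_s: 7.53
eef_pos: [0.5186, -0.1771, 0.3245]
ee_rot: [-3.141, -0.0, 1.51]
contact_force: [0.3, 0.3, -1.4]
width: 0.38
grip_force: 29.8
```

Request:
send_rows(targets=[[[0.746, -0.037, 0], [0, 0, 0]], [[0.746, -0.037, 0], [0, 0, 0]], [[0.746, -0.037, 0], [0, 0, 0]], [[0.746, -0.037, 0], [0, 0, 0]], [[0.746, -0.037, 0], [0, 0, 0]], [[0.746, -0.037, 0], [0, 0, 0]], [[0.746, -0.037, 0], [0, 0, 0]], [[0.746, -0.037, 0], [0, 0, 0]]])

```text
time_s: 8.2
eef_pos: [0.5203, -0.0278, 0.3246]
ee_rot: [-3.141, -0.0, 1.51]
contact_force: [0.7, 0.4, -0.5]
width: 0.383
grip_force: 29.8
```

Request:
send_rows(targets=[[[0.746, -0.037, 0], [0, 0, 0]], [[0.746, -0.037, 0], [0, 0, 0]], [[0.746, -0.037, 0], [0, 0, 0]], [[0.746, -0.037, 0], [0, 0, 0]], [[0.746, -0.037, 0], [0, 0, 0]], [[0.746, -0.037, 0], [0, 0, 0]], [[0.746, -0.037, 0], [0, 0, 0]], [[0.746, -0.037, 0], [0, 0, 0]]])

```text
time_s: 8.87
eef_pos: [0.522, 0.1216, 0.3246]
ee_rot: [-3.141, -0.0, 1.51]
contact_force: [0.1, -1.7, -0.9]
width: 0.383
grip_force: 29.8
```

Request:
send_rows(targets=[[[0, 0, 0.5], [0, 0, 0]], [[0, 0, 0.5], [0, 0, 0]], [[0, 0, 0.5], [0, 0, 0]], [[0, 0, 0.5], [0, 0, 0]], [[0, 0, 0.5], [0, 0, 0]], [[0, 0, 0.5], [0, 0, 0]], [[0, 0, 0.5], [0, 0, 0]], [[0, 0, 0.5], [0, 0, 0]]])

```text
time_s: 9.53
eef_pos: [0.5222, 0.1205, 0.2237]
ee_rot: [-3.141, -0.0, 1.51]
contact_force: [0.5, 0.0, -1.7]
width: 0.379
grip_force: 29.8
```

Run:
```python
from h import *
plan((.522,.121,.206),yaw=1.51)
snap('side','side3'); crop('side3',280,140,420,245,5)
```

```text
t 9.5 pos [0.5222 0.1205 0.2237] rot [-3.141 -0.     1.51 ] w 0.379 F [ 0.5  0.  -1.7]
turn calls 1 per row [-0. -0. -0.]
-> (0.522, 0.121, 0.206) calls 1 per row [ 0.003 -0.001  0.089]
```

View pics/side3_c280.png

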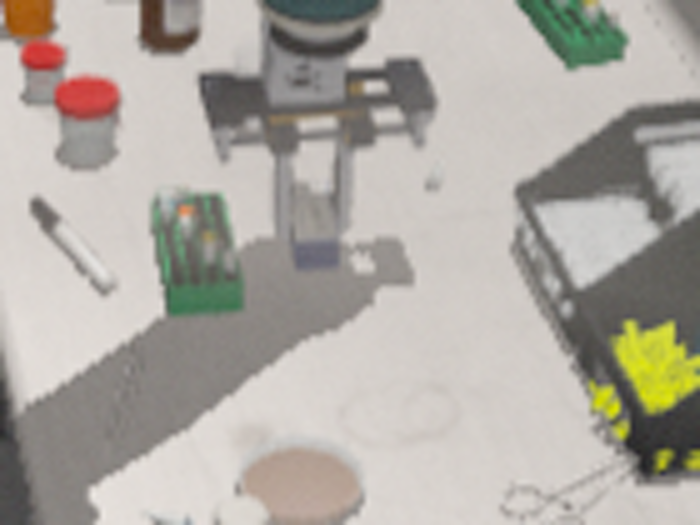

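Request:
send_rows(targets=[[[0, 0, 0.09], [0, 0, 0]], [[0, 0, 0.09], [0, 0, 0]], [[0, 0, 0.09], [0, 0, 0]], [[0, 0, 0.09], [0, 0, 0]], [[0, 0, 0.09], [0, 0, 0]], [[0, 0, 0.09], [0, 0, 0]], [[0, 0, 0.09], [0, 0, 0]], [[0, 0, 0.09], [0, 0, 0]]])

```text
time_s: 10.25
eef_pos: [0.5222, 0.1207, 0.207]
ee_rot: [3.142, -0.0, 1.51]
contact_force: [-0.9, 0.0, -0.9]
width: 0.382
grip_force: 29.8
```

Request:
send_rows(targets=[[[0, 0, 0], [0, 0, 0]], [[0, 0, 0], [0, 0, 0]], [[0, 0, 0], [0, 0, 0]], [[0, 0, 0], [0, 0, 0]], [[0, 0, 0], [0, 0, 0]], [[0, 0, 0], [0, 0, 0]], [[0, 0, 0], [0, 0, 0]], [[0, 0, 0], [0, 0, 0]]], gripper=0.3)

```text
time_s: 10.92
eef_pos: [0.5222, 0.1207, 0.2072]
ee_rot: [3.142, -0.0, 1.51]
contact_force: [-0.9, 0.9, 0.2]
width: 0.646
grip_force: 0.0
```

Request:
send_rows(targets=[[[0, 0, -0.5], [0, 0, 0]], [[0, 0, -0.5], [0, 0, 0]], [[0, 0, -0.5], [0, 0, 0]], [[0, 0, -0.5], [0, 0, 0]], [[0, 0, -0.5], [0, 0, 0]], [[0, 0, -0.5], [0, 0, 0]], [[0, 0, -0.5], [0, 0, 0]], [[0, 0, -0.5], [0, 0, 0]]])

```text
time_s: 11.58
eef_pos: [0.5222, 0.1207, 0.3086]
ee_rot: [3.141, -0.0, 1.51]
contact_force: [-0.3, -0.5, 0.1]
width: 0.647
grip_force: 0.0
```

Run:
```python
from h import *
plan((.376,.314,.306),(.376,.314,.206),yaw=1.51)
```

```text
t 11.6 pos [0.5222 0.1207 0.3086] rot [ 3.141 -0.     1.51 ] w 0.647 F [-0.3 -0.5  0.1]
turn calls 1 per row [ 0. -0. -0.]
-> (0.376, 0.314, 0.306) calls 1 per row [ 0.92  -0.788  0.013]
-> (0.376, 0.314, 0.206) calls 1 per row [ 0.  -0.   0.5]
```

Request:
send_rows(targets=[[[0.46, -0.394, 0], [0, 0, 0]], [[0.46, -0.394, 0], [0, 0, 0]], [[0.46, -0.394, 0], [0, 0, 0]], [[0.46, -0.394, 0], [0, 0, 0]], [[0.46, -0.394, 0], [0, 0, 0]], [[0.46, -0.394, 0], [0, 0, 0]], [[0.46, -0.394, 0], [0, 0, 0]], [[0.46, -0.394, 0], [0, 0, 0]]], gripper=1)

```text
time_s: 12.25
eef_pos: [0.4487, 0.2179, 0.3078]
ee_rot: [3.141, -0.0, 1.51]
contact_force: [0.3, -0.2, -0.1]
width: 1.002
grip_force: 0.0
```

Request:
send_rows(targets=[[[0.46, -0.394, 0], [0, 0, 0]], [[0.46, -0.394, 0], [0, 0, 0]], [[0.46, -0.394, 0], [0, 0, 0]], [[0.46, -0.394, 0], [0, 0, 0]], [[0.46, -0.394, 0], [0, 0, 0]], [[0.46, -0.394, 0], [0, 0, 0]], [[0.46, -0.394, 0], [0, 0, 0]], [[0.46, -0.394, 0], [0, 0, 0]]])

```text
time_s: 12.92
eef_pos: [0.3756, 0.3145, 0.3078]
ee_rot: [3.141, 0.0, 1.51]
contact_force: [1.4, -0.0, -0.5]
width: 0.999
grip_force: 0.0
```

Request:
send_rows(targets=[[[0, 0, 0.5], [0, 0, 0]], [[0, 0, 0.5], [0, 0, 0]], [[0, 0, 0.5], [0, 0, 0]], [[0, 0, 0.5], [0, 0, 0]], [[0, 0, 0.5], [0, 0, 0]], [[0, 0, 0.5], [0, 0, 0]], [[0, 0, 0.5], [0, 0, 0]], [[0, 0, 0.5], [0, 0, 0]]])

```text
time_s: 13.58
eef_pos: [0.3761, 0.3138, 0.2057]
ee_rot: [-3.141, 0.0, 1.51]
contact_force: [-0.7, -0.4, 0.4]
width: 0.999
grip_force: 0.0
```

Request:
send_rows(targets=[[[0, 0, 0], [0, 0, 0]], [[0, 0, 0], [0, 0, 0]], [[0, 0, 0], [0, 0, 0]], [[0, 0, 0], [0, 0, 0]], [[0, 0, 0], [0, 0, 0]], [[0, 0, 0], [0, 0, 0]], [[0, 0, 0], [0, 0, 0]], [[0, 0, 0], [0, 0, 0]]], gripper=-1)

```text
time_s: 14.25
eef_pos: [0.3762, 0.314, 0.2076]
ee_rot: [3.141, -0.0, 1.51]
contact_force: [-0.6, -2.2, 6.4]
width: 0.587
grip_force: 30.0
```

Request:
send_rows(targets=[[[0, 0, 0], [0, 0, 0]], [[0, 0, 0], [0, 0, 0]], [[0, 0, 0], [0, 0, 0]], [[0, 0, 0], [0, 0, 0]], [[0, 0, 0], [0, 0, 0]], [[0, 0, 0], [0, 0, 0]], [[0, 0, 0], [0, 0, 0]], [[0, 0, 0], [0, 0, 0]]])

```text
time_s: 14.92
eef_pos: [0.3762, 0.314, 0.2076]
ee_rot: [3.141, -0.0, 1.51]
contact_force: [-0.7, -1.3, 7.9]
width: 0.59
grip_force: 30.0
```

Request:
send_rows(targets=[[[0, 0, -0.6], [0, 0, 0]], [[0, 0, -0.6], [0, 0, 0]], [[0, 0, -0.6], [0, 0, 0]], [[0, 0, -0.6], [0, 0, 0]], [[0, 0, -0.6], [0, 0, 0]], [[0, 0, -0.6], [0, 0, 0]], [[0, 0, -0.6], [0, 0, 0]], [[0, 0, -0.6], [0, 0, 0]]])

```text
time_s: 15.58
eef_pos: [0.376, 0.3138, 0.328]
ee_rot: [-3.142, -0.0, 1.51]
contact_force: [0.3, 0.3, 0.3]
width: 0.593
grip_force: 30.0
```

Run:
```python
from h import *
plan((.443,-.1535,.33),(.443,-.1535,.224),yaw=1.51)
snap('side','side4'); crop('side4',270,100,400,250,4)
```

```text
t 15.6 pos [0.376  0.3138 0.328 ] rot [-3.142 -0.     1.51 ] w 0.593 F [0.3 0.3 0.3]
turn calls 1 per row [-0. -0.  0.]
-> (0.443, -0.1535, 0.33) calls 3 per row [-0.771  0.159 -0.003]
-> (0.443, -0.1535, 0.224) calls 1 per row [ 0.   -0.    0.53]
```

View pics/side4_c270.png

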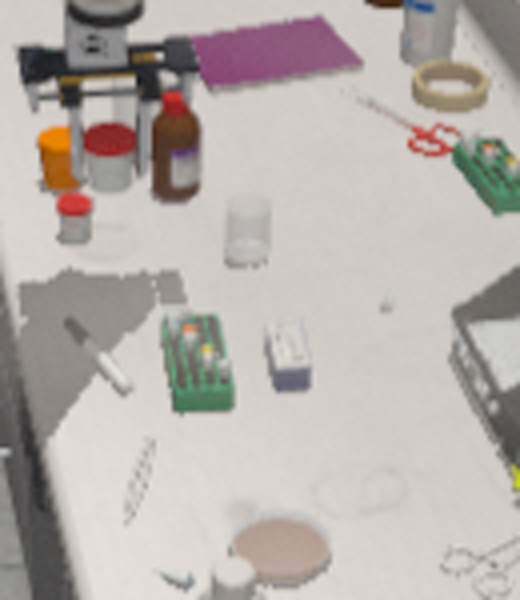

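Request:
send_rows(targets=[[[-0.771, 0.159, 0], [0, 0, 0]], [[-0.771, 0.159, 0], [0, 0, 0]], [[-0.771, 0.159, 0], [0, 0, 0]], [[-0.771, 0.159, 0], [0, 0, 0]], [[-0.771, 0.159, 0], [0, 0, 0]], [[-0.771, 0.159, 0], [0, 0, 0]], [[-0.771, 0.159, 0], [0, 0, 0]], [[-0.771, 0.159, 0], [0, 0, 0]]])

```text
time_s: 16.3
eef_pos: [0.3984, 0.1571, 0.327]
ee_rot: [3.142, 0.0, 1.51]
contact_force: [-0.1, -0.1, -0.5]
width: 0.587
grip_force: 30.0
```

Request:
send_rows(targets=[[[-0.771, 0.159, 0], [0, 0, 0]], [[-0.771, 0.159, 0], [0, 0, 0]], [[-0.771, 0.159, 0], [0, 0, 0]], [[-0.771, 0.159, 0], [0, 0, 0]], [[-0.771, 0.159, 0], [0, 0, 0]], [[-0.771, 0.159, 0], [0, 0, 0]], [[-0.771, 0.159, 0], [0, 0, 0]], [[-0.771, 0.159, 0], [0, 0, 0]]])

```text
time_s: 16.97
eef_pos: [0.4207, 0.0012, 0.327]
ee_rot: [-3.142, 0.0, 1.51]
contact_force: [0.2, 0.5, -0.3]
width: 0.587
grip_force: 30.0
```

Request:
send_rows(targets=[[[-0.771, 0.159, 0], [0, 0, 0]], [[-0.771, 0.159, 0], [0, 0, 0]], [[-0.771, 0.159, 0], [0, 0, 0]], [[-0.771, 0.159, 0], [0, 0, 0]], [[-0.771, 0.159, 0], [0, 0, 0]], [[-0.771, 0.159, 0], [0, 0, 0]], [[-0.771, 0.159, 0], [0, 0, 0]], [[-0.771, 0.159, 0], [0, 0, 0]]])

```text
time_s: 17.63
eef_pos: [0.4431, -0.1546, 0.3269]
ee_rot: [-3.141, 0.0, 1.51]
contact_force: [0.2, 0.5, -1.0]
width: 0.586
grip_force: 30.0
```

Request:
send_rows(targets=[[[0, 0, 0.45], [0, 0, 0]], [[0, 0, 0.45], [0, 0, 0]], [[0, 0, 0.45], [0, 0, 0]], [[0, 0, 0.45], [0, 0, 0]], [[0, 0, 0.45], [0, 0, 0]], [[0, 0, 0.45], [0, 0, 0]], [[0, 0, 0.45], [0, 0, 0]], [[0, 0, 0.45], [0, 0, 0]]])

```text
time_s: 18.3
eef_pos: [0.4432, -0.1534, 0.236]
ee_rot: [-3.141, -0.0, 1.51]
contact_force: [-0.0, -0.5, -0.6]
width: 0.586
grip_force: 30.0
```

Run:
```python
from h import *
plan((.443,-.1535,.224),yaw=1.51)
snap('side','side5'); snap('top','top5'); 
a=cv2.imread('pics/side5.png')[180:270,280:400]; b=cv2.imread('pics/top5.png')[140:260,290:450]
a=cv2.resize(a,(400,300),interpolation=2); b=cv2.resize(b,(400,300),interpolation=2)
cv2.imwrite('pics/m5.png',np.hstack([a,b]))
```

```text
t 18.3 pos [ 0.4432 -0.1534  0.236 ] rot [-3.141 -0.     1.51 ] w 0.586 F [-0.  -0.5 -0.6]
turn calls 1 per row [-0.    -0.     0.001]
-> (0.443, -0.1535, 0.224) calls 1 per row [-0.001 -0.001  0.06 ]
```

View pics/m5.png

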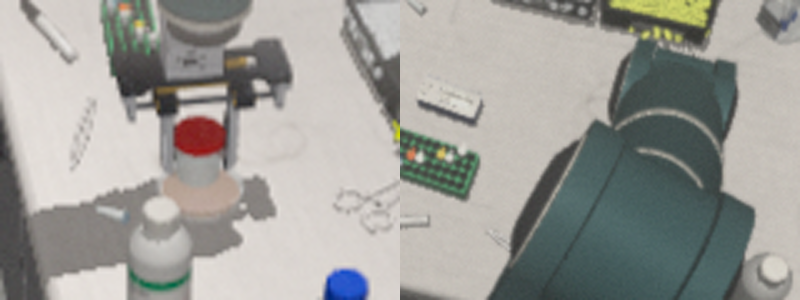

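Request:
send_rows(targets=[[[0, 0, 0.06], [0, 0, 0]], [[0, 0, 0.06], [0, 0, 0]], [[0, 0, 0.06], [0, 0, 0]], [[0, 0, 0.06], [0, 0, 0]], [[0, 0, 0.06], [0, 0, 0]], [[0, 0, 0.06], [0, 0, 0]], [[0, 0, 0.06], [0, 0, 0]], [[0, 0, 0.06], [0, 0, 0]]])

```text
time_s: 19.07
eef_pos: [0.4432, -0.1536, 0.2251]
ee_rot: [3.142, -0.0, 1.51]
contact_force: [0.0, 0.2, -0.2]
width: 0.595
grip_force: 30.0
```

Request:
send_rows(targets=[[[0, 0, 0], [0, 0, 0]], [[0, 0, 0], [0, 0, 0]], [[0, 0, 0], [0, 0, 0]], [[0, 0, 0], [0, 0, 0]], [[0, 0, 0], [0, 0, 0]], [[0, 0, 0], [0, 0, 0]], [[0, 0, 0], [0, 0, 0]], [[0, 0, 0], [0, 0, 0]]])

```text
time_s: 19.73
eef_pos: [0.4432, -0.1536, 0.2252]
ee_rot: [-3.142, -0.0, 1.51]
contact_force: [0.8, 0.8, -0.5]
width: 0.591
grip_force: 30.0
```

Request:
send_rows(targets=[[[0, 0, 0.02], [0, 0, 0]], [[0, 0, 0.02], [0, 0, 0]], [[0, 0, 0.02], [0, 0, 0]], [[0, 0, 0.01], [0, 0, 0]], [[0, 0, 0], [0, 0, 0]], [[0, 0, 0], [0, 0, 0]], [[0, 0, 0], [0, 0, 0]], [[0, 0, 0], [0, 0, 0]]])

```text
time_s: 20.4
eef_pos: [0.4432, -0.1536, 0.2234]
ee_rot: [-3.141, -0.0, 1.51]
contact_force: [-1.0, 0.5, 1.9]
width: 0.59
grip_force: 30.0
```

Request:
send_rows(targets=[[[0, 0, 0], [0, 0, 0]], [[0, 0, 0], [0, 0, 0]], [[0, 0, 0], [0, 0, 0]], [[0, 0, 0], [0, 0, 0]], [[0, 0, 0], [0, 0, 0]], [[0, 0, 0], [0, 0, 0]], [[0, 0, 0], [0, 0, 0]], [[0, 0, 0], [0, 0, 0]]], gripper=0.8)

```text
time_s: 21.07
eef_pos: [0.4432, -0.1536, 0.2234]
ee_rot: [-3.142, -0.0, 1.51]
contact_force: [0.8, -0.5, -0.2]
width: 0.898
grip_force: 0.0
```

Request:
send_rows(targets=[[[0, 0, -0.6], [0, 0, 0]], [[0, 0, -0.6], [0, 0, 0]], [[0, 0, -0.6], [0, 0, 0]], [[0, 0, -0.6], [0, 0, 0]], [[0, 0, -0.6], [0, 0, 0]], [[0, 0, -0.6], [0, 0, 0]], [[0, 0, -0.6], [0, 0, 0]], [[0, 0, -0.6], [0, 0, 0]]])

```text
time_s: 21.73
eef_pos: [0.4431, -0.1535, 0.3442]
ee_rot: [-3.142, -0.0, 1.51]
contact_force: [-0.4, -0.2, -0.4]
width: 0.898
grip_force: 0.0
```

Run:
```python
from h import *
plan((.53,.332,.344),(.53,.332,.225),yaw=1.51)
```

```text
t 21.7 pos [ 0.4431 -0.1535  0.3442] rot [-3.142 -0.     1.51 ] w 0.898 F [-0.4 -0.2 -0.4]
turn calls 1 per row [-0. -0.  0.]
-> (0.53, 0.332, 0.344) calls 3 per row [0.817 0.095 0.   ]
-> (0.53, 0.332, 0.225) calls 1 per row [ 0.    -0.     0.595]
```

Request:
send_rows(targets=[[[0.817, 0.095, 0], [0, 0, 0]], [[0.817, 0.095, 0], [0, 0, 0]], [[0.817, 0.095, 0], [0, 0, 0]], [[0.817, 0.095, 0], [0, 0, 0]], [[0.817, 0.095, 0], [0, 0, 0]], [[0.817, 0.095, 0], [0, 0, 0]], [[0.817, 0.095, 0], [0, 0, 0]], [[0.817, 0.095, 0], [0, 0, 0]]], gripper=1)

```text
time_s: 22.4
eef_pos: [0.4721, 0.0094, 0.3434]
ee_rot: [3.142, 0.0, 1.51]
contact_force: [0.2, 0.0, 0.3]
width: 1.002
grip_force: 0.0
```

Request:
send_rows(targets=[[[0.817, 0.095, 0], [0, 0, 0]], [[0.817, 0.095, 0], [0, 0, 0]], [[0.817, 0.095, 0], [0, 0, 0]], [[0.817, 0.095, 0], [0, 0, 0]], [[0.817, 0.095, 0], [0, 0, 0]], [[0.817, 0.095, 0], [0, 0, 0]], [[0.817, 0.095, 0], [0, 0, 0]], [[0.817, 0.095, 0], [0, 0, 0]]])

```text
time_s: 23.07
eef_pos: [0.501, 0.1713, 0.3434]
ee_rot: [-3.141, 0.0, 1.51]
contact_force: [-0.3, -0.9, 0.4]
width: 0.998
grip_force: 0.0
```

Request:
send_rows(targets=[[[0.817, 0.095, 0], [0, 0, 0]], [[0.817, 0.095, 0], [0, 0, 0]], [[0.817, 0.095, 0], [0, 0, 0]], [[0.817, 0.095, 0], [0, 0, 0]], [[0.817, 0.095, 0], [0, 0, 0]], [[0.817, 0.095, 0], [0, 0, 0]], [[0.817, 0.095, 0], [0, 0, 0]], [[0.817, 0.095, 0], [0, 0, 0]]])

```text
time_s: 23.73
eef_pos: [0.53, 0.3332, 0.3433]
ee_rot: [-3.141, 0.0, 1.51]
contact_force: [-0.2, 0.1, -0.3]
width: 1.002
grip_force: 0.0
```

Request:
send_rows(targets=[[[0, 0, 0.6], [0, 0, 0]], [[0, 0, 0.6], [0, 0, 0]], [[0, 0, 0.6], [0, 0, 0]], [[0, 0, 0.6], [0, 0, 0]], [[0, 0, 0.6], [0, 0, 0]], [[0, 0, 0.6], [0, 0, 0]], [[0, 0, 0.6], [0, 0, 0]], [[0, 0, 0.6], [0, 0, 0]]])

```text
time_s: 24.4
eef_pos: [0.5299, 0.3322, 0.2222]
ee_rot: [-3.142, -0.0, 1.51]
contact_force: [-0.2, 0.3, -1.2]
width: 1.003
grip_force: 0.0
```

Request:
send_rows(targets=[[[0, 0, 0], [0, 0, 0]], [[0, 0, 0], [0, 0, 0]], [[0, 0, 0], [0, 0, 0]], [[0, 0, 0], [0, 0, 0]], [[0, 0, 0], [0, 0, 0]], [[0, 0, 0], [0, 0, 0]], [[0, 0, 0], [0, 0, 0]], [[0, 0, 0], [0, 0, 0]]], gripper=-1)

```text
time_s: 25.07
eef_pos: [0.53, 0.3323, 0.2238]
ee_rot: [3.141, -0.0, 1.51]
contact_force: [-0.8, -0.7, 4.4]
width: 0.542
grip_force: 30.0
```

Request:
send_rows(targets=[[[0, 0, 0], [0, 0, 0]], [[0, 0, 0], [0, 0, 0]], [[0, 0, 0], [0, 0, 0]], [[0, 0, 0], [0, 0, 0]], [[0, 0, 0], [0, 0, 0]], [[0, 0, 0], [0, 0, 0]], [[0, 0, 0], [0, 0, 0]], [[0, 0, 0], [0, 0, 0]]])

```text
time_s: 25.73
eef_pos: [0.53, 0.3324, 0.2238]
ee_rot: [3.141, -0.0, 1.51]
contact_force: [-1.0, -1.3, 5.8]
width: 0.545
grip_force: 30.0
```

Request:
send_rows(targets=[[[0, 0, -0.6], [0, 0, 0]], [[0, 0, -0.6], [0, 0, 0]], [[0, 0, -0.6], [0, 0, 0]], [[0, 0, -0.6], [0, 0, 0]], [[0, 0, -0.6], [0, 0, 0]], [[0, 0, -0.6], [0, 0, 0]], [[0, 0, -0.6], [0, 0, 0]], [[0, 0, -0.6], [0, 0, 0]]])

```text
time_s: 26.4
eef_pos: [0.5298, 0.3322, 0.346]
ee_rot: [3.14, -0.001, 1.51]
contact_force: [-0.2, -0.3, -0.8]
width: 0.543
grip_force: 30.0
```

Run:
```python
from h import *
plan((.422,-.009,.344),(.422,-.009,.224),yaw=1.51)
snap('side','side6'); snap('top','top6'); 
a=cv2.imread('pics/side6.png')[100:260,260:420]; b=cv2.imread('pics/top6.png')[160:260,260:420]
a=cv2.resize(a,(400,400),interpolation=2); b=cv2.resize(b,(400,250),interpolation=2)
cv2.imwrite('pics/m6.png',np.hstack([a,np.vstack([b,np.zeros((150,400,3),np.uint8)])]))
b=cv2.imread('pics/top6.png')[140:260,260:420]; cv2.imwrite('pics/t6.png',cv2.resize(b,(800,600),interpolation=2))
```

```text
t 26.4 pos [0.5298 0.3322 0.346 ] rot [ 3.14e+00 -1.00e-03  1.51e+00] w 0.543 F [-0.2 -0.3 -0.8]
turn calls 1 per row [ 0.001 -0.001  0.   ]
-> (0.422, -0.009, 0.344) calls 2 per row [-0.868 -0.217  0.005]
-> (0.422, -0.009, 0.224) calls 1 per row [ 0.  -0.   0.6]
```

View pics/m6.png

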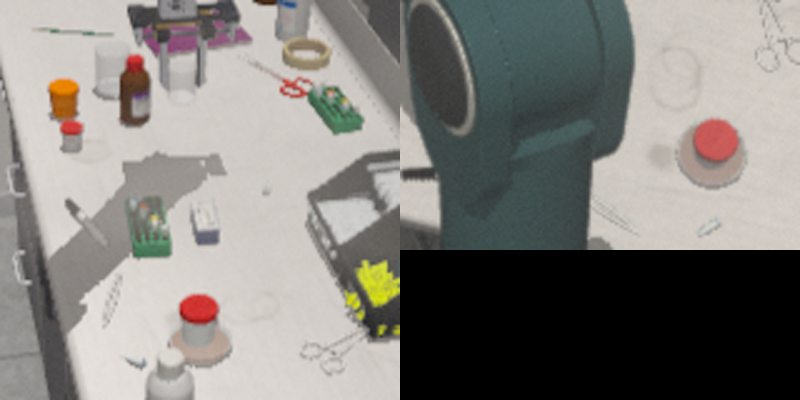

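View pics/t6.png

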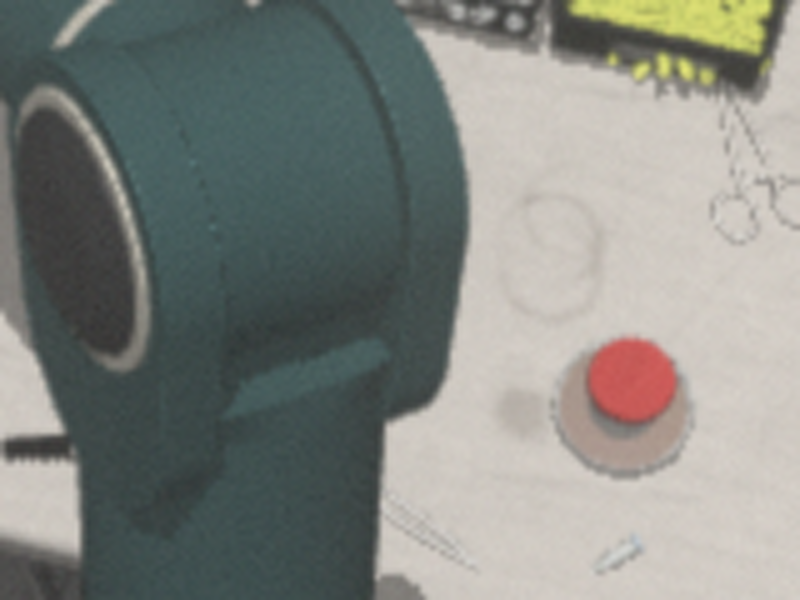

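Run:
```python
from h import *
f=load('top6')
c=px(f,260+(632-2)/5,140+(380-2)/5,.074); d=px(f,260+(622-2)/5,140+(406-2)/5,.016); print('cup-dish',(c-d)[:2].round(4))
a=load('top0')['color'].astype(int); b=load('top5')['color'].astype(int)
m=(abs(a-b).sum(2)>45).astype(np.uint8); m[:,:285]=0;m[:,330:]=0;m[:165]=0;m[190:]=0
n,l,s,_=cv2.connectedComponentsWithStats(m); i=1+s[1:,4].argmax(); print(s[i])
pts=np.argwhere(l==i)[:,::-1].astype(np.float32)
f=load('top5')
# silhouette centroid vs model silhouette
def model(x,y,yaw,hx,hy,h,ox=0):
    R=np.array([[np.cos(yaw),-np.sin(yaw)],[np.sin(yaw),np.cos(yaw)]])
    P=[proj(f,[*(np.array([x,y])+R@[ox+i*hx,j*hy]),z]) for i in(-1,1) for j in(-1,1) for z in(0,h)]
    return cv2.convexHull(np.array(P,np.float32))
def fit(mask,x0,hx,hy,h,ox=0):
    from scipy.optimize import minimize
    def cost(p):
        k=np.zeros(mask.shape,np.uint8); cv2.fillConvexPoly(k,np.round(model(*p,hx,hy,h,ox)*16).astype(np.int32),1,cv2.LINE_8,4)
        return (k!=mask).sum()
    best=min((cost((x,y,t)),x,y,t) for x in x0[0]+np.arange(-.012,.0121,.002) for y in x0[1]+np.arange(-.012,.0121,.002) for t in np.arange(-.16,.061,.02))
    return best,mask.sum()
print('box',fit((l==i).astype(np.uint8),(.522,.121),.0185,.042,.032))
hsv=cv2.cvtColor(load('top0')['color'],cv2.COLOR_RGB2HSV)
g=((hsv[...,0]>60)&(hsv[...,0]<100)&(hsv[...,1]>60)).astype(np.uint8); g[:,:275]=0;g[:,330:]=0;g[:185]=0;g[222:]=0
q=cv2.morphologyEx(g,cv2.MORPH_CLOSE,np.ones((7,7)))
f=load('top0'); print('rack',fit(q,(.430,.127),.03,.065,.028,-.001))
```

```text
cup-dish [-0.001  -0.0004]
[297 170  27  20 214]
box ((np.int64(170), np.float64(0.52), np.float64(0.121), np.float64(-0.020000000000000073)), np.uint64(214))
rack ((np.int64(300), np.float64(0.432), np.float64(0.131), np.float64(-0.08000000000000004)), np.uint64(531))
```

Request:
send_rows(targets=[[[-0.868, -0.217, 0], [0, 0, 0]], [[-0.868, -0.217, 0], [0, 0, 0]], [[-0.868, -0.217, 0], [0, 0, 0]], [[-0.868, -0.217, 0], [0, 0, 0]], [[-0.868, -0.217, 0], [0, 0, 0]], [[-0.868, -0.217, 0], [0, 0, 0]], [[-0.868, -0.217, 0], [0, 0, 0]], [[-0.868, -0.217, 0], [0, 0, 0]]])

```text
time_s: 27.17
eef_pos: [0.4754, 0.1606, 0.3436]
ee_rot: [3.141, 0.0, 1.51]
contact_force: [-0.2, 0.8, 0.4]
width: 0.549
grip_force: 30.0
```

Request:
send_rows(targets=[[[-0.868, -0.217, 0], [0, 0, 0]], [[-0.868, -0.217, 0], [0, 0, 0]], [[-0.868, -0.217, 0], [0, 0, 0]], [[-0.868, -0.217, 0], [0, 0, 0]], [[-0.868, -0.217, 0], [0, 0, 0]], [[-0.868, -0.217, 0], [0, 0, 0]], [[-0.868, -0.217, 0], [0, 0, 0]], [[-0.868, -0.217, 0], [0, 0, 0]]])

```text
time_s: 27.83
eef_pos: [0.4215, -0.01, 0.3437]
ee_rot: [3.141, 0.0, 1.51]
contact_force: [0.8, -0.9, -0.3]
width: 0.544
grip_force: 30.0
```

Request:
send_rows(targets=[[[0.01, 0, 0.56], [0, 0, 0]], [[0.01, 0, 0.56], [0, 0, 0]], [[0.01, 0, 0.56], [0, 0, 0]], [[0.01, 0, 0.56], [0, 0, 0]], [[0, 0, 0.56], [0, 0, 0]], [[0, 0, 0.56], [0, 0, 0]], [[0, 0, 0.56], [0, 0, 0]], [[0, 0, 0.56], [0, 0, 0]]])

```text
time_s: 28.5
eef_pos: [0.4221, -0.008, 0.231]
ee_rot: [3.141, -0.0, 1.51]
contact_force: [1.1, -0.5, -1.1]
width: 0.542
grip_force: 30.0
```

Request:
send_rows(targets=[[[0, 0, 0.05], [0, 0, 0]], [[0, 0, 0.05], [0, 0, 0]], [[0, 0, 0.05], [0, 0, 0]], [[0, 0, 0.05], [0, 0, 0]], [[0, 0, 0.04], [0, 0, 0]], [[0, 0, 0.04], [0, 0, 0]], [[0, 0, 0.02], [0, 0, 0]], [[0, 0, 0], [0, 0, 0]]])

```text
time_s: 29.17
eef_pos: [0.4222, -0.0081, 0.224]
ee_rot: [3.141, -0.0, 1.51]
contact_force: [0.8, -0.2, -0.7]
width: 0.544
grip_force: 30.0
```

Slightly more down to touch, then release and rise.

Request:
send_rows(targets=[[[0, 0, 0.02], [0, 0, 0]], [[0, 0, 0.02], [0, 0, 0]], [[0, 0, 0.01], [0, 0, 0]], [[0, 0, 0], [0, 0, 0]], [[0, 0, 0], [0, 0, 0]], [[0, 0, 0], [0, 0, 0]], [[0, 0, 0], [0, 0, 0]], [[0, 0, 0], [0, 0, 0]]])

```text
time_s: 29.83
eef_pos: [0.4223, -0.0079, 0.2235]
ee_rot: [3.141, 0.001, 1.51]
contact_force: [-10.3, 0.0, 33.9]
width: 0.545
grip_force: 30.0
```

Request:
send_rows(targets=[[[0, 0, 0], [0, 0, 0]], [[0, 0, 0], [0, 0, 0]], [[0, 0, 0], [0, 0, 0]], [[0, 0, 0], [0, 0, 0]], [[0, 0, 0], [0, 0, 0]], [[0, 0, 0], [0, 0, 0]], [[0, 0, 0], [0, 0, 0]], [[0, 0, 0], [0, 0, 0]]], gripper=0.7)

```text
time_s: 30.5
eef_pos: [0.4222, -0.008, 0.2226]
ee_rot: [-3.141, -0.0, 1.51]
contact_force: [-0.6, -0.0, 1.0]
width: 0.852
grip_force: 0.0
```

Request:
send_rows(targets=[[[0, 0, -0.9], [0, 0, 0]], [[0, 0, -0.9], [0, 0, 0]], [[0, 0, -0.9], [0, 0, 0]], [[0, 0, -0.9], [0, 0, 0]], [[0, 0, -0.9], [0, 0, 0]], [[0, 0, -0.9], [0, 0, 0]], [[0, 0, -0.9], [0, 0, 0]], [[0, 0, -0.9], [0, 0, 0]]])

```text
time_s: 31.17
eef_pos: [0.422, -0.008, 0.4038]
ee_rot: [-3.142, -0.0, 1.51]
contact_force: [-0.4, -0.4, 0.7]
width: 0.849
grip_force: 0.0
```

Run:
```python
from h import *
plan((.360,-.323,.40),(.360,-.323,.265),yaw=-.06)
```

```text
t 31.2 pos [ 0.422  -0.008   0.4038] rot [-3.142 -0.     1.51 ] w 0.849 F [-0.4 -0.4  0.7]
turn calls 2 per row [-0.    -0.     0.981]
-> (0.36, -0.323, 0.4) calls 2 per row [-0.107  0.795  0.01 ]
-> (0.36, -0.323, 0.265) calls 1 per row [ 0.    -0.     0.675]
```

Request:
send_rows(targets=[[[0, 0, 0], [0, 0, 0.981]], [[0, 0, 0], [0, 0, 0.981]], [[0, 0, 0], [0, 0, 0.981]], [[0, 0, 0], [0, 0, 0.981]], [[0, 0, 0], [0, 0, 0.981]], [[0, 0, 0], [0, 0, 0.981]], [[0, 0, 0], [0, 0, 0.981]], [[0, 0, 0], [0, 0, 0.981]]], gripper=1)

```text
time_s: 31.83
eef_pos: [0.4221, -0.008, 0.4026]
ee_rot: [-3.141, 0.0, 0.72]
contact_force: [-0.4, -0.4, 0.3]
width: 0.998
grip_force: 0.0
```

Request:
send_rows(targets=[[[0, 0, 0], [0, 0, 0.981]], [[0, 0, 0], [0, 0, 0.981]], [[0, 0, 0], [0, 0, 0.981]], [[0, 0, 0], [0, 0, 0.981]], [[0, 0, 0], [0, 0, 0.981]], [[0, 0, 0], [0, 0, 0.981]], [[0, 0, 0], [0, 0, 0.981]], [[0, 0, 0], [0, 0, 0.981]]])

```text
time_s: 32.5
eef_pos: [0.4221, -0.008, 0.4026]
ee_rot: [-3.142, 0.0, -0.064]
contact_force: [-0.7, 1.0, 0.1]
width: 0.999
grip_force: 0.0
```

Request:
send_rows(targets=[[[-0.107, 0.795, 0], [0, 0, 0]], [[-0.107, 0.795, 0], [0, 0, 0]], [[-0.107, 0.795, 0], [0, 0, 0]], [[-0.107, 0.795, 0], [0, 0, 0]], [[-0.107, 0.795, 0], [0, 0, 0]], [[-0.107, 0.795, 0], [0, 0, 0]], [[-0.107, 0.795, 0], [0, 0, 0]], [[-0.107, 0.795, 0], [0, 0, 0]]])

```text
time_s: 33.17
eef_pos: [0.391, -0.1664, 0.4026]
ee_rot: [3.142, 0.0, -0.06]
contact_force: [-0.5, 0.4, -0.0]
width: 1.001
grip_force: 0.0
```

Request:
send_rows(targets=[[[-0.107, 0.795, 0], [0, 0, 0]], [[-0.107, 0.795, 0], [0, 0, 0]], [[-0.107, 0.795, 0], [0, 0, 0]], [[-0.107, 0.795, 0], [0, 0, 0]], [[-0.107, 0.795, 0], [0, 0, 0]], [[-0.107, 0.795, 0], [0, 0, 0]], [[-0.107, 0.795, 0], [0, 0, 0]], [[-0.107, 0.795, 0], [0, 0, 0]]])

```text
time_s: 33.83
eef_pos: [0.3602, -0.3238, 0.4026]
ee_rot: [-3.141, 0.0, -0.06]
contact_force: [0.1, -0.3, 0.6]
width: 1.001
grip_force: 0.0
```

Run:
```python
from h import *
plan((.360,-.323,.265),yaw=-.06); print(manip.sense()['joints'].round(2) if hasattr(manip.sense()['joints'],'round') else manip.sense()['joints'])
f=snap('top','top7'); b=f['color'][:,:,::-1][150:270,270:430]; cv2.imwrite('pics/t7.png',cv2.resize(b,(800,600),interpolation=2))
```

```text
t 33.8 pos [ 0.3602 -0.3238  0.4026] rot [-3.141  0.    -0.06 ] w 1.001 F [ 0.1 -0.3  0.6]
turn calls 1 per row [-0.     0.     0.001]
-> (0.36, -0.323, 0.265) calls 1 per row [-0.001 -0.004  0.688]
[ 0.81  0.17 -0.15  1.95  0.03  1.02 -0.99]
```

View pics/t7.png

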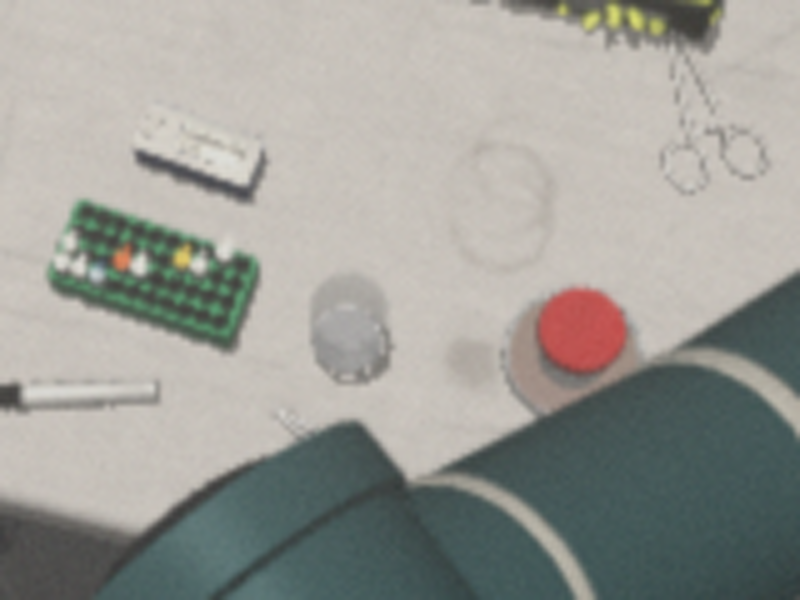

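Run:
```python
from h import *
f=load('top7')
C=lambda x,y,z:px(f,270+(x-2)/5,150+(y-2)/5,z)[:2]
R=np.array([C(80,200,.028),C(260,258,.028),C(237,336,.028),C(52,274,.028)])
S=np.array([C(148,103,.032),C(266,150,.032),C(248,186,.032),C(135,148,.032)])
def g(P):
    a=(P[0]-P[1]+P[3]-P[2])/2; b=(P[0]-P[3]+P[1]-P[2])/2
    print(P.mean(0).round(4),np.linalg.norm(a).round(4),np.linalg.norm(b).round(4),'ydir-90',(np.degrees(np.arctan2(a[1],a[0]))-90).round(2),'xdir',np.degrees(np.arctan2(b[1],b[0])).round(2)); return P.mean(0)
r=g(R);s=g(S); bk=[C(349,308,.066),C(352,345,0)]; print(bk)
for yaw in (-.05,-.065,-.09):
    M=np.array([[np.cos(yaw),np.sin(yaw)],[-np.sin(yaw),np.cos(yaw)]]); o=r+M.T@[.001,0]
    print(yaw,'box',(M@(s-o)).round(4),'beaker',[(M@(b-o)).round(4) for b in bk])
```

```text
[0.4308 0.1264] 0.1283 0.0556 ydir-90 -4.53 xdir -2.09
[0.5188 0.1214] 0.0836 0.031 ydir-90 -7.02 xdir -4.28
[array([ 0.42210221, -0.00553457]), array([ 0.41950807, -0.00990504])]
-0.05 box [ 0.0872 -0.0006] beaker [array([-0.0031, -0.1322]), array([-0.0054, -0.1367])]
-0.065 box [0.0872 0.0007] beaker [array([-0.0011, -0.1322]), array([-0.0034, -0.1367])]
-0.09 box [0.0871 0.0029] beaker [array([ 0.0022, -0.1322]), array([ 0.    , -0.1367])]
```

Request:
send_rows(targets=[[[0, 0, 0.688], [0, 0, 0]], [[0, 0, 0.688], [0, 0, 0]], [[0, 0, 0.688], [0, 0, 0]], [[0, 0, 0.688], [0, 0, 0]], [[0, 0, 0.688], [0, 0, 0]], [[0, 0, 0.688], [0, 0, 0]], [[0, 0, 0.688], [0, 0, 0]], [[0, 0, 0.688], [0, 0, 0]]])

```text
time_s: 34.55
eef_pos: [0.3605, -0.3228, 0.2642]
ee_rot: [-3.141, 0.0, -0.06]
contact_force: [-0.1, -0.6, 0.3]
width: 1.002
grip_force: 0.0
```

Request:
send_rows(targets=[[[0, 0, 0], [0, 0, 0]], [[0, 0, 0], [0, 0, 0]], [[0, 0, 0], [0, 0, 0]], [[0, 0, 0], [0, 0, 0]], [[0, 0, 0], [0, 0, 0]], [[0, 0, 0], [0, 0, 0]], [[0, 0, 0], [0, 0, 0]], [[0, 0, 0], [0, 0, 0]]], gripper=-1)

```text
time_s: 35.22
eef_pos: [0.3608, -0.3232, 0.2658]
ee_rot: [3.141, -0.001, -0.06]
contact_force: [-1.0, -0.1, 8.8]
width: 0.657
grip_force: 30.0
```

Request:
send_rows(targets=[[[0, 0, 0], [0, 0, 0]], [[0, 0, 0], [0, 0, 0]], [[0, 0, 0], [0, 0, 0]], [[0, 0, 0], [0, 0, 0]], [[0, 0, 0], [0, 0, 0]], [[0, 0, 0], [0, 0, 0]], [[0, 0, 0], [0, 0, 0]], [[0, 0, 0], [0, 0, 0]]])

```text
time_s: 35.88
eef_pos: [0.3608, -0.3232, 0.2658]
ee_rot: [3.141, -0.001, -0.06]
contact_force: [-0.2, -0.9, 7.9]
width: 0.661
grip_force: 30.0
```

Request:
send_rows(targets=[[[0, 0, -0.6], [0, 0, 0]], [[0, 0, -0.6], [0, 0, 0]], [[0, 0, -0.6], [0, 0, 0]], [[0, 0, -0.6], [0, 0, 0]], [[0, 0, -0.6], [0, 0, 0]], [[0, 0, -0.6], [0, 0, 0]], [[0, 0, -0.6], [0, 0, 0]], [[0, 0, -0.6], [0, 0, 0]]])

```text
time_s: 36.55
eef_pos: [0.3603, -0.3227, 0.3858]
ee_rot: [-3.141, 0.0, -0.06]
contact_force: [0.1, -0.2, -3.6]
width: 0.655
grip_force: 29.9
```

Run:
```python
from h import *
plan((.512,.003,.386),(.512,.003,.274),yaw=-.06)
```

```text
t 36.5 pos [ 0.3603 -0.3227  0.3858] rot [-3.141  0.    -0.06 ] w 0.655 F [ 0.1 -0.2 -3.6]
turn calls 1 per row [-0.     0.001  0.   ]
-> (0.512, 0.003, 0.386) calls 2 per row [ 0.33  -0.836 -0.001]
-> (0.512, 0.003, 0.274) calls 1 per row [ 0.   -0.    0.56]
```

Request:
send_rows(targets=[[[0.33, -0.836, 0], [0, 0, 0]], [[0.33, -0.836, 0], [0, 0, 0]], [[0.33, -0.836, 0], [0, 0, 0]], [[0.33, -0.836, 0], [0, 0, 0]], [[0.33, -0.836, 0], [0, 0, 0]], [[0.33, -0.836, 0], [0, 0, 0]], [[0.33, -0.836, 0], [0, 0, 0]], [[0.33, -0.836, 0], [0, 0, 0]]])

```text
time_s: 37.22
eef_pos: [0.4364, -0.1588, 0.385]
ee_rot: [-3.142, 0.0, -0.06]
contact_force: [0.6, 0.1, -4.1]
width: 0.656
grip_force: 29.9
```

Request:
send_rows(targets=[[[0.33, -0.836, 0], [0, 0, 0]], [[0.33, -0.836, 0], [0, 0, 0]], [[0.33, -0.836, 0], [0, 0, 0]], [[0.33, -0.836, 0], [0, 0, 0]], [[0.33, -0.836, 0], [0, 0, 0]], [[0.33, -0.836, 0], [0, 0, 0]], [[0.33, -0.836, 0], [0, 0, 0]], [[0.33, -0.836, 0], [0, 0, 0]]])

```text
time_s: 37.88
eef_pos: [0.5123, 0.004, 0.385]
ee_rot: [3.141, 0.0, -0.06]
contact_force: [0.2, -0.8, -3.7]
width: 0.659
grip_force: 29.9
```

Request:
send_rows(targets=[[[0, 0, 0.56], [0, 0, 0]], [[0, 0, 0.56], [0, 0, 0]], [[0, 0, 0.56], [0, 0, 0]], [[0, 0, 0.56], [0, 0, 0]], [[0, 0, 0.56], [0, 0, 0]], [[0, 0, 0.56], [0, 0, 0]], [[0, 0, 0.56], [0, 0, 0]], [[0, 0, 0.56], [0, 0, 0]]])

```text
time_s: 38.55
eef_pos: [0.512, 0.003, 0.2724]
ee_rot: [3.142, 0.001, -0.06]
contact_force: [0.3, 0.2, -4.7]
width: 0.659
grip_force: 29.9
```

Request:
send_rows(targets=[[[0, 0, 0.05], [0, 0, 0]], [[0, 0, 0.05], [0, 0, 0]], [[0, 0, 0.05], [0, 0, 0]], [[0, 0, 0.05], [0, 0, 0]], [[0, 0, 0.04], [0, 0, 0]], [[0, 0, 0.03], [0, 0, 0]], [[0, 0, 0.02], [0, 0, 0]], [[0, 0, 0], [0, 0, 0]]])

```text
time_s: 39.22
eef_pos: [0.5123, 0.003, 0.2659]
ee_rot: [-3.142, -0.0, -0.06]
contact_force: [0.1, -0.3, -3.4]
width: 0.656
grip_force: 29.9
```

Request:
send_rows(targets=[[[0, 0, 0.01], [0, 0, 0]], [[0, 0, 0.01], [0, 0, 0]], [[0, 0, 0.01], [0, 0, 0]], [[0, 0, 0], [0, 0, 0]], [[0, 0, 0], [0, 0, 0]], [[0, 0, 0], [0, 0, 0]], [[0, 0, 0], [0, 0, 0]], [[0, 0, 0], [0, 0, 0]]])

```text
time_s: 39.88
eef_pos: [0.5125, 0.0029, 0.2657]
ee_rot: [3.141, -0.001, -0.06]
contact_force: [-3.2, -1.7, 9.8]
width: 0.657
grip_force: 30.0
```

Request:
send_rows(targets=[[[0, 0, 0], [0, 0, 0]], [[0, 0, 0], [0, 0, 0]], [[0, 0, 0], [0, 0, 0]], [[0, 0, 0], [0, 0, 0]], [[0, 0, 0], [0, 0, 0]], [[0, 0, 0], [0, 0, 0]], [[0, 0, 0], [0, 0, 0]], [[0, 0, 0], [0, 0, 0]]], gripper=0.85)

```text
time_s: 40.55
eef_pos: [0.5122, 0.003, 0.265]
ee_rot: [-3.142, 0.0, -0.06]
contact_force: [-0.4, 0.0, 0.3]
width: 0.925
grip_force: 0.0
```

Request:
send_rows(targets=[[[0, 0, -0.8], [0, 0, 0]], [[0, 0, -0.8], [0, 0, 0]], [[0, 0, -0.8], [0, 0, 0]], [[0, 0, -0.8], [0, 0, 0]], [[0, 0, -0.8], [0, 0, 0]], [[0, 0, -0.8], [0, 0, 0]], [[0, 0, -0.8], [0, 0, 0]], [[0, 0, -0.8], [0, 0, 0]]])

```text
time_s: 41.22
eef_pos: [0.5121, 0.003, 0.4261]
ee_rot: [-3.142, 0.0, -0.06]
contact_force: [0.0, -0.1, 0.4]
width: 0.924
grip_force: 0.0
```

Request:
send_rows(targets=[[[-0.3, 0.9, 0], [0, 0, 0]], [[-0.3, 0.9, 0], [0, 0, 0]], [[-0.3, 0.9, 0], [0, 0, 0]], [[-0.3, 0.9, 0], [0, 0, 0]], [[-0.3, 0.9, 0], [0, 0, 0]], [[-0.3, 0.9, 0], [0, 0, 0]], [[-0.3, 0.9, 0], [0, 0, 0]], [[-0.3, 0.9, 0], [0, 0, 0]]])

```text
time_s: 41.88
eef_pos: [0.441, -0.1741, 0.4251]
ee_rot: [3.142, -0.0, -0.06]
contact_force: [0.1, 0.5, 0.5]
width: 0.924
grip_force: 0.0
```

Request:
send_rows(targets=[[[-0.4, 0.9, 0], [0, 0, 0]], [[-0.4, 0.9, 0], [0, 0, 0]], [[-0.4, 0.9, 0], [0, 0, 0]], [[-0.4, 0.9, 0], [0, 0, 0]], [[-0.4, 0.9, 0], [0, 0, 0]], [[-0.4, 0.9, 0], [0, 0, 0]], [[-0.4, 0.9, 0], [0, 0, 0]], [[-0.4, 0.9, 0], [0, 0, 0]]])

```text
time_s: 42.55
eef_pos: [0.3503, -0.3489, 0.4251]
ee_rot: [3.142, -0.0, -0.059]
contact_force: [1.2, -0.2, 0.1]
width: 0.927
grip_force: 0.0
```

Run:
```python
from h import *
plan()
f=snap('top','top8'); b=f['color'][:,:,::-1][140:260,270:430]; cv2.imwrite('pics/t8.png',cv2.resize(b,(800,600),interpolation=2))
```

```text
t 42.5 pos [ 0.3503 -0.3489  0.4251] rot [ 3.142 -0.    -0.059] w 0.927 F [ 1.2 -0.2  0.1]
turn calls 1 per row [ 0. -0. -0.]
```

View pics/t8.png

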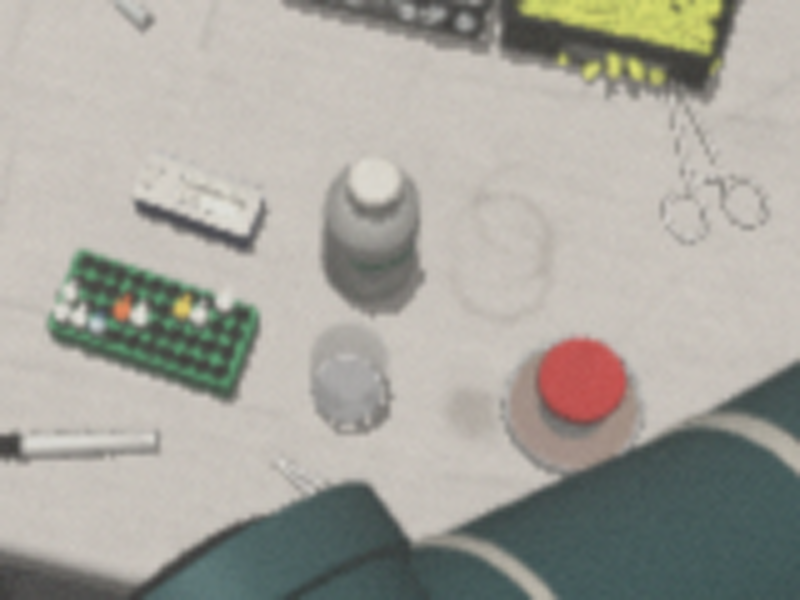

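Run:
```python
from h import *
f=load('top8')
C=lambda x,y,z:px(f,270+(x-2)/5,140+(y-2)/5,z)[:2]
S=np.array([C(148,153,.032),C(266,200,.032),C(248,236,.032),C(135,198,.032)]); s=S.mean(0); b=C(376,182,.146); print(s,b)
for yaw in (-.06,-.09,-.12):
    M=np.array([[np.cos(yaw),np.sin(yaw)],[-np.sin(yaw),np.cos(yaw)]]); print(yaw,(M@(b-s)).round(4))
```

```text
[0.51880036 0.12135953] [0.5117453 0.0016489]
-0.06 [ 1.000e-04 -1.199e-01]
-0.09 [ 0.0037 -0.1199]
-0.12 [ 0.0073 -0.1197]
```

All within tolerance; the bystanders were not touched.

```bash
python3 -c "
from h import *
print(ticket.hand_in())"
```

```text
the job is handed in; nothing more can be done
None
```

I set out the slide-washing station and handed the job in at about 43 s: cup on the dish, slide box behind the rack, beaker and shorter bottle off the dish-side ends. Positions read from the top camera were all within tolerance, but the hand-in returned no verdict.

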